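Show the gauge at zero, then open the steriliser's vent

ROBOT

A 6-joint arm with a two-finger parallel gripper is mounted at the origin on the work surface. World frame = base frame: x ahead of the robot, y to its left, z up, the work surface at z = 0. Lengths are in mm, angles in rad, forces in N, time in s.
With the tool pointing down it reaches from about 275 to 750 mm from the base axis. Payload 10.2 kg.
Tool frame: the origin (TCP) lies on the centre line of the jaws, within the pads' length; the fingertips stand 8 mm ahead of it and the grasp point (between the pads) lies 11 mm behind it; x points along the fingers, y is the direction in which the jaws open and shut, and the axes are right-handed (so a half turn about x gives the same grasp; the last joint's range is limited). The gripper opens to 85 mm and grips with 20 to 120 N. Pads are 22 mm wide; open, the fingers measure 114 mm over their backs; the gripper's body (76 mm by 85 mm) begins 54 mm behind the grasp point. The pads swing forward as they close: fully open they stand 13 mm farther back than shut.
Start: joints at [-1.38, 0.313, 1.498, -0, 1.331, -0.223], TCP at [211.086, -480.701, 239.294] pointing down, gripper open.
Joint ranges: [-2.94, 2.94], [-0.97, 2.17], [0.19, 2.56], [-1.23, 4.37], [0.02, 3.11], [-2.88, 2.88]. Speed limits (rad/s): [2.39, 2.39, 3.01, 3.14, 3.14, 3.14].

INTERFACE

Orientations are given as a unit quaternion [w, x, y, z].
In Python, from rig import ctrl, vision, workorder gives the robot as it stands. The module is installed in compiled form; this text tells all that it offers.
- The arm moves only by the shell command python3 -m jog 'ROWS' [OPENING] [FORCE]. ROWS is JSON, a list that holds one entry, the list of rows, each a list of 6 numbers: the shift along the tool's x, y, z in m, then the turn, a rotation vector about the tool's x, y, z in rad. A call has 1 to 12 rows; each row shifts and turns the commanded pose from where the row before left it, along the tool's axes as they then stand; what a row does not reach is not made up. A row lasts 1/8 s, in which the tool goes at most 62.5 mm and 10.7 degrees, less where a joint would pass 70% of its speed; a pose out of reach is approached as far as the arm can. A call is refused whole if a number of a shift passes 0.0625 or a number of a turn 0.188, either way. A call with a gripper value outside its range is refused whole. OPENING is the closure in counts, from 0 (fully open) to 255 (shut), set as the call begins (- or left out, the last holds). The fingers move at their own pace and stop on an object; FORCE is the grip in N (left out, the last holds). Time passes only in rows, so rows that do not move let the fingers close. It gives the time, the measured TCP pose, the force and the opening at its end, in the units of the state.
- ctrl.sense(): the state, without advancing time (a new reading comes with each control period).
- vision.capture(name): name is "side" or "top"; returns a dict with "image" (400x640x3 uint8, red, green, blue), "mtx" (3x3 intrinsics, pixels), "R" (3x3) and "t" (3): a world point X has camera coordinates R X + t. Camera axes: x right, y down, z forward; pixel columns grow to the right and rows downward; lengths in mm; the calibration is good to about 2 mm. A picture is of the moment at which its call begins. There is no depth.
- workorder.finish_job(): hands the job in, once; it reports no verdict.
The state is a dict: "time_s": time; "joints": joint angles; "dq": joint speeds; "tau": joint torques, N m; "eef_pos": TCP position; "ee_rot": TCP orientation; "force": force on the tool from outside, world axes, zero at the start; "wrist_torque": the same for the moment, N m; "grip_width": opening from 0.0 (shut) to 1.0 (fully open).
Only numpy, scipy, OpenCV 4.12 (cv2) and the standard library are available. Lean on these libraries where they do the work, as an engineer would, in place of code of your own. Each camera call takes 0.05 s, during which the arm holds its last target.

TASK

The bench-top steam steriliser has cooled, and a trainee is watching. First point out the pressure gauge on its lid (the large dial, not the small thermometer dial) by holding the fingertips about 2 cm above the middle of its glass for two seconds, touching neither dial; then push the vent lever with a fingertip, without pinching it, until the vent is fully open (the lever in line with its pipe), and take the hand clear. Leave the loose safety-valve weight on its seat, and the bottle, the beaker and the tongs where they are.

Things in the scene. Friction and masses are not known exactly. Their poses are not given: they have to be found in the camera images.
- steriliser: Aluminium pot steriliser, fixed on the bench, 290 mm across its lid flange; flat lid top 215 mm above the bench; six brass wing nuts round the edge, 146 mm from the axis, tops below 225 mm. Origin: on its axis at bench level; z up; its control panel faces its own -x, its vent pipe its own -y.
- lid_top (a point): Middle of the lid's top; axes as the steriliser's. The brass vent line rises from the lid at (0, -50) mm, runs level towards -y, axis 27 mm above the lid, 15 mm thick (25 mm at the valve), under the lever's pivot at (0, -90), to a spout turned down at (0, -163). The two dials and the safety valve stand at (70, 0), (-65, 35) and (10, 85) mm, in any order.
- pressure_gauge_face (a point): Middle of the glass of the pressure gauge: the LARGE round dial, 65 mm across, lying face up on a short brass neck, 265 mm above the bench; white face, black needle at its zero stop. Case 30 mm deep. z up, out of the glass. Not to be touched.
- pressure_gauge: The pressure gauge as a whole, fixed to the lid; origin under its neck, 50 mm below the glass, on the dial's axis.
- thermometer_face (a point): Middle of the glass of the thermometer: the SMALL round dial, 37 mm across, face up, 247 mm above the bench. z up. Not to be pointed at or touched.
- thermometer: The thermometer as a whole, fixed to the lid; origin under its neck, 32 mm below the glass, on the dial's axis.
- vent_lever (a joint): Turn of the vent lever about its vertical pivot, rad, growing anticlockwise seen from above. 0: shut, square to the vent pipe, pointing along the steriliser's own -x. 1.57: fully open, at its stop, in line with the pipe, pointing outwards along the steriliser's own -y. Starts at 0 to 0.35. It stays where it is left; about 2 N at mid-sleeve turns it.
- lever_pivot (a point): Point on the lever's vertical pivot axis, half-way up the sleeve, 265 mm above the bench.
- lever_grip (a point): Middle of the lever's black vinyl sleeve, 52 mm from the pivot, 265 mm above the bench. Sleeve: 54 mm long (21 to 75 mm from the pivot), 13 mm wide, 14 mm high. The point's own -x points along the lever, away from the pivot; to open, push its +y side towards -y. About 35 mm or more is free on that side for a finger.
- valve_weight_center (a point): Centre of the loose safety-valve weight: a steel cylinder 33 mm across and 24 mm high with a black button on top, 39 mm in all, resting over a spigot on the brass safety valve on the lid (its foot 230 mm above the bench). The point is 18 mm above its foot. Graspable, but to be left alone.
- media_bottle_center (a point): Middle, half-way up, of a closed glass bottle standing on the bench, 60 mm across, 125 mm tall. Leave alone.
- beaker_center (a point): Middle, half-way up, of an open glass beaker standing on the bench, 68 mm across, 85 mm tall. Leave alone.
- tongs_center (a point): Middle of steel tongs lying on the bench, 200 mm long, 8 mm thick, along the point's own y. Leave alone.

How it is judged (in metres and radians):
On the way, in this order (a step that is already met when the one before it is completed fails the run):
1. the fingertips dwell just above the middle of the pressure gauge's glass (horizontal distance between the grasp point and pressure_gauge_face below 0.022 m and z of the grasp point in the frame of pressure_gauge_face between 0.012 and 0.075 m and value of joint vent_lever below 0.5 rad), for 1.5 s.
2. then the vent lever is pushed fully open (value of joint vent_lever above 1.4 rad), for 0.2 s.
At the end, for the whole second after the job is handed in: The gauge was pointed at first (1.5 s within 22 mm of its middle, a few cm above, vent still shut); the vent lever stands within 0.17 rad of its fully open stop; the valve weight is within 6 mm, and the bottle, beaker and tongs within 15 mm, of where they were (value of joint vent_lever above 1.4 rad and distance of valve_weight_center from where it was at the start of the episode below 0.006 m and distance of each of media_bottle_center, beaker_center, tongs_center from where it was at the start of the episode below 0.015 m); the robot touches nothing.
It fails at once if a dial is touched (contact force between any of the fingers, the arm and pressure_gauge above 0.3 N or contact force between any of the fingers, the arm and thermometer above 0.3 N).
It fails at once if the thermometer is pointed at from close by (horizontal distance between the grasp point and thermometer_face below 0.015 m and z of the grasp point in the frame of thermometer_face below 0.045 m).
It fails at once if the lever is pinched between the fingers (contact force between the fingers and vent_lever_c1 above 4 N and contact force between the fingers and vent_lever_c2 above 4 N).
It fails at once if the safety-valve weight is lifted or shifted (distance of valve_weight_center from where it was at the start of the episode above 0.006 m).
It fails at once if the bottle, the beaker or the tongs are disturbed (distance of any of media_bottle_center, beaker_center, tongs_center from where it was at the start of the episode above 0.015 m).
It also fails if it takes over 45 s, if anything falls off the work surface, if the arm or the gripper's body presses on something with over 40 N, if the wrist force passes 120 N, or if a joint passes its speed limit or range.

## Working session

There is one attempt and no reset: what is moved stays moved. The work goes in short steps, Python scripts to look and compute and a shell command to move; the robot and the scene stay as the last step left them, time stands still between calls to the robot, and variables do not carry over. Pictures are saved under pics/ and viewed, and the job is handed in when it is done.

```bash
mkdir -p pics
python3 - <<'E'
from rig import ctrl, vision
import cv2,pickle
s=ctrl.sense();print(s)
d={}
for n in("side","top"):
    c=vision.capture(n);d[n]=c
    cv2.imwrite(f"pics/{n}0.png",c["image"][:,:,::-1]);print(n,c["mtx"],c["R"],c["t"])
pickle.dump(d,open("cap0.pkl","wb"))
E
```

```text
{'time_s': 0.0, 'joints': array([-1.38041681e+00,  3.13416771e-01,  1.49847900e+00,  8.98772797e-06,
        1.33098848e+00, -2.23391535e-01]), 'dq': array([ 4.10101750e-05, -2.30456407e-04, -8.97798202e-04,  3.68702173e-04,
        7.30712743e-04, -7.76340998e-05]), 'tau': array([-6.39146856e-04, -4.12266827e+01, -2.59739470e+01, -2.35924354e-04,
        4.18673706e-03, -4.47712625e-05]), 'eef_pos': array([ 211.02855454, -480.43587749,  238.73629369]), 'ee_rot': array([ 0.14479151,  0.69203866,  0.14570458, -0.69201741]), 'force': array([-0.38694982, -0.09338297,  0.3083088 ]), 'wrist_torque': array([ 0.01211173,  0.01611832, -0.00628458]), 'grip_width': 0.9991178626107194}
side [[456.59628137   0.         325.17896593]
 [  0.         456.59628137 194.04196298]
 [  0.           0.           1.        ]] [[-0.76125928 -0.64833909 -0.0118631 ]
 [-0.39177005  0.47442827 -0.78831088]
 [ 0.51672095 -0.59546136 -0.61516276]] [477.46780012 279.67102167 963.52337278]
top [[443.17930224   0.         333.53960021]
 [  0.         443.17930224 200.83728492]
 [  0.           0.           1.        ]] [[ 0.0088152  -0.99994277  0.00606164]
 [-0.99258277 -0.00948503 -0.12120019]
 [ 0.12125075 -0.00494828 -0.99260958]] [ 104.65920223  548.45325214 1292.29920571]
```

View pics/side0.png

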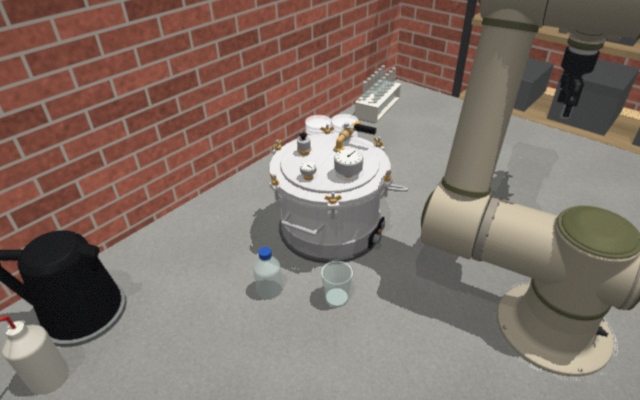

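View pics/top0.png

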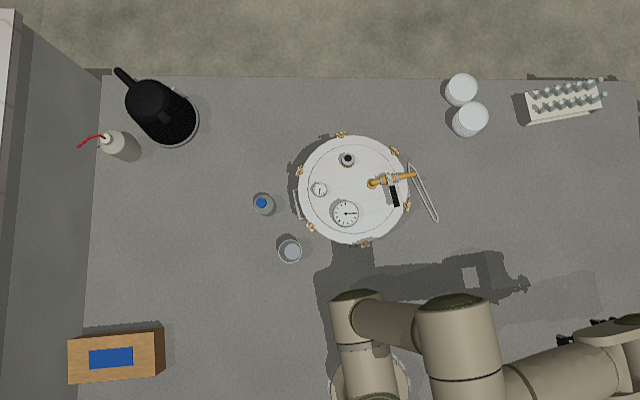

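Run:
```python
import pickle,cv2
d=pickle.load(open("cap0.pkl","rb"))
c=d["top"]["image"][120:260,280:450,::-1]
cv2.imwrite("pics/topc.png",cv2.resize(c,None,fx=4,fy=4,interpolation=cv2.INTER_CUBIC))
c=d["side"]["image"][105:225,260:420,::-1]
cv2.imwrite("pics/sidec.png",cv2.resize(c,None,fx=5,fy=5,interpolation=cv2.INTER_CUBIC))
```

```text
(no output)
```

View pics/topc.png

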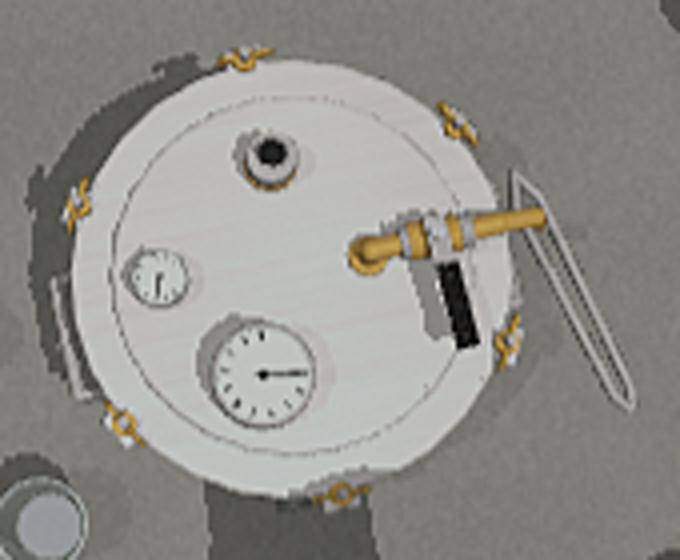

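View pics/sidec.png

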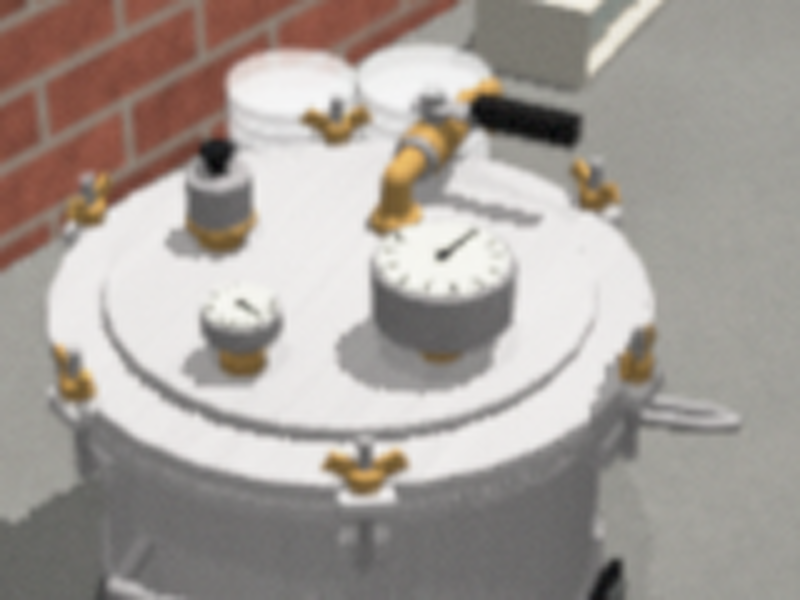

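```bash
cat > h.py <<'E'
import pickle,numpy as np
def ray(c,u,v):
    R,t=np.array(c["R"]),np.array(c["t"]).ravel()
    d=R.T@np.linalg.inv(c["mtx"])@np.array([u,v,1.]);return -R.T@t,d
def onz(c,u,v,z):
    o,d=ray(c,u,v);return o+d*(z-o[2])/d[2]
def tri(c1,p1,c2,p2):
    o1,d1=ray(c1,*p1);o2,d2=ray(c2,*p2)
    A=np.stack([d1,-d2],1);s=np.linalg.lstsq(A,o2-o1,rcond=None)[0]
    a,b=o1+d1*s[0],o2+d2*s[1];return (a+b)/2,np.linalg.norm(a-b)
E
python3 - <<'E'
from h import *
np.set_printoptions(precision=1,suppress=True)
d=pickle.load(open("cap0.pkl","rb"));T,S=d["top"],d["side"]
t=lambda x,y:((x+.5)/4-.5+280,(y+.5)/4-.5+120)
s=lambda x,y:((x+.5)/5-.5+260,(y+.5)/5-.5+105)
for n,a,b,z in[("gauge",(263,374),(443,254),265),("therm",(160,277),(242,303),247),("sleeve",(459,305),(527,118),272),("tip",(467,346),(580,122),272),("pivot",(440,232),(435,103),272),("spoutend",(545,215),(490,88),250),("base",(368,256),(395,215),225),("button",(271,152),(215,150),269)]:
    print(n,onz(T,*t(*a),z),onz(S,*s(*b),z),*tri(T,t(*a),S,s(*b)))
# lid flange ellipse centre
for p in[(295,275)]:print("lid",onz(T,*t(*p),212))
E
```

```text
gauge [489.   81.5 265. ] [491.1  76.5 265. ] [488.2  81.3 268.7] 1.178929697207574
therm [551.3 146.  247. ] [552.3 142.2 247. ] [550.3 145.4 249.7] 1.5298298048372965
sleeve [532.  -38.2 272. ] [526.7 -33.4 272. ] [531.9 -39.3 267.6] 1.6279968472927435
tip [506.7 -42.9 272. ] [505.  -46.2 272. ] [505.2 -43.6 273.2] 3.255490256003888
pivot [577.2 -26.9 272. ] [569.6 -17.  272. ] [578.5 -28.  264. ] 0.46188384248891085
spoutend [592.6 -96.  250. ] [581.4 -77.4 250. ] [595.9 -98.4 235.9] 1.397945578670839
base [569.5  13.3 225. ] [567.8  15.4 225. ] [569.7  13.  223.1] 0.12730937140753448
button [627.1  77.5 269. ] [625.4  79.2 269. ] [627.4  77.3 267.4] 0.28099912240983255
lid [558.7  59.4 212. ]
```

Run:
```python
from h import *
from rig import ctrl
from scipy.spatial.transform import Rotation as Ro
np.set_printoptions(precision=3,suppress=True)
q=ctrl.sense()["ee_rot"];print(Ro.from_quat(q,scalar_first=True).as_matrix())
M=np.array([[-65,35],[10,85],[70,0],[0,-50]],float)
W=np.array([[488.7,81.2],[551,145.8],[627.1,77.4],[569.6,13.2]])
a,b=M-M.mean(0),W-W.mean(0)
yaw=np.arctan2((a[:,0]*b[:,1]-a[:,1]*b[:,0]).sum(),(a*b).sum())
R=np.array([[np.cos(yaw),-np.sin(yaw)],[np.sin(yaw),np.cos(yaw)]]);t=W.mean(0)-R@M.mean(0)
print("yaw",yaw,"c",t,"res",W-(M@R.T+t))
f=lambda p:R@np.array(p)+t
P=f((0,-90));print("gauge",f((-65,35)),"pivot",P)
v=R.T@(np.array([531.9,-38.7])-P);print("lever",v,np.hypot(*v),np.arctan2(-v[1],-v[0]))
v=R.T@(np.array([506,-43.5])-P);print("tip",v,np.arctan2(-v[1],-v[0]))
```

```text
[[-0.     0.402 -0.916]
 [ 0.001 -0.916 -0.402]
 [-1.    -0.001 -0.   ]]
yaw 0.2199231669904991 c [559.258  61.503] res [[ 0.512 -0.28 ]
 [ 0.526 -0.838]
 [-0.472  0.626]
 [-0.566  0.492]]
gauge [488.188  81.48 ] pivot [578.892 -26.329]
lever [-48.559  -1.822] 48.59308708359512 0.03749688389599303
tip [-74.882  -0.856] 0.011428718353786735
```

```bash
python3 -m jog '[[[-0.03,0,0,0.05,0,0],[-0.03,0,0,0.05,0,0],[-0.03,0,0,0.05,0,0],[0,0,0,0.044,0,0],[0,-0.02,-0.016,0,0,0],[0,-0.028,-0.0225,0,0,0],[0,-0.028,-0.0225,0,0,0],[0,-0.028,-0.0225,0,0,0],[0,-0.028,-0.0225,0,0,0],[0,-0.028,-0.0225,0,0,0],[0,-0.028,-0.0225,0,0,0],[0,-0.012,-0.01,0,0,0]]]' 255 20
python3 - <<'E'
from rig import ctrl
from scipy.spatial.transform import Rotation as Ro
s=ctrl.sense();print(s["eef_pos"],s["joints"],Ro.from_quat(s["ee_rot"],scalar_first=True).as_matrix().round(3))
E
```

```text
time_s: 1.6
eef_pos: [325.0, -249.2, 329.3]
ee_rot: [-0.078, -0.703, -0.078, 0.703]
force: [0.2, 0.7, 0.3]
grip_width: 0.0
[ 325.04755934 -249.17510663  329.275053  ] [-9.41961962e-01 -3.61200431e-03  1.63658029e+00  2.02218419e-05
  1.50869900e+00  4.07515754e-01] [[-0.     0.22  -0.976]
 [ 0.    -0.976 -0.22 ]
 [-1.    -0.     0.   ]]
```

```bash
python3 -m jog '[[[0,-0.018,-0.0145,0,0,0],[0,-0.027,-0.022,0,0,0],[0,-0.027,-0.022,0,0,0],[0,-0.027,-0.022,0,0,0],[0,-0.027,-0.022,0,0,0],[0,-0.027,-0.022,0,0,0],[0,-0.027,-0.022,0,0,0],[0,-0.027,-0.022,0,0,0],[0,-0.027,-0.022,0,0,0],[0,-0.027,-0.022,0,0,0],[0,-0.018,-0.0145,0,0,0],[0,-0.008,-0.005,0,0,0]]]'
python3 - <<'E'
from rig import ctrl,vision
import cv2
from h import *
for n in("side","top"):
    c=vision.capture(n);im=c["image"][:,:,::-1].copy()
    x0,y0=(260,40) if n=="side" else(270,110)
    cv2.imwrite(f"pics/{n}1.png",cv2.resize(im[y0:y0+150,x0:x0+190],None,fx=4,fy=4,interpolation=cv2.INTER_CUBIC))
s=ctrl.sense();print(s["time_s"],s["eef_pos"],s["dq"].round(3))
E
```

```text
time_s: 3.1
eef_pos: [488.9, 80.7, 328.8]
ee_rot: [-0.078, -0.703, -0.078, 0.703]
force: [0.5, -0.4, -0.1]
grip_width: -0.003
3.2 [488.54880478  80.28064144 328.97180873] [-0.024 -0.016  0.016 -0.005 -0.002 -0.015]
```

View pics/side1.png

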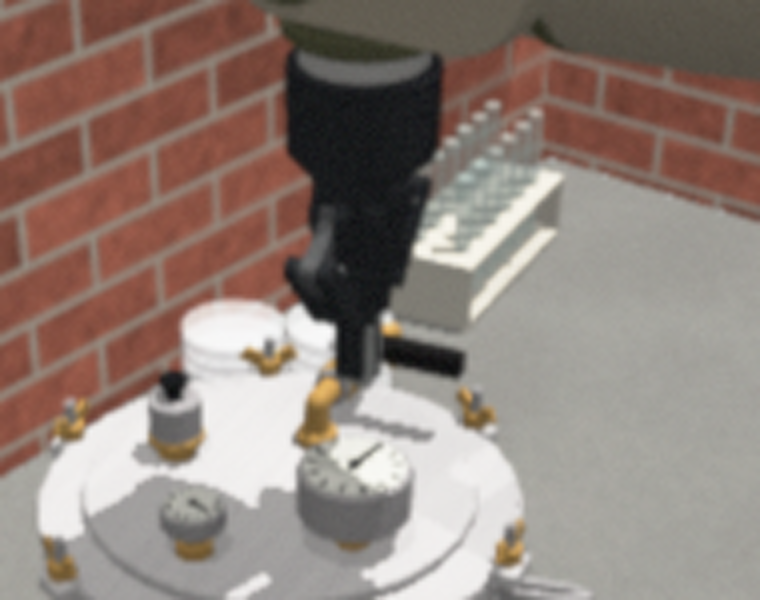

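View pics/top1.png

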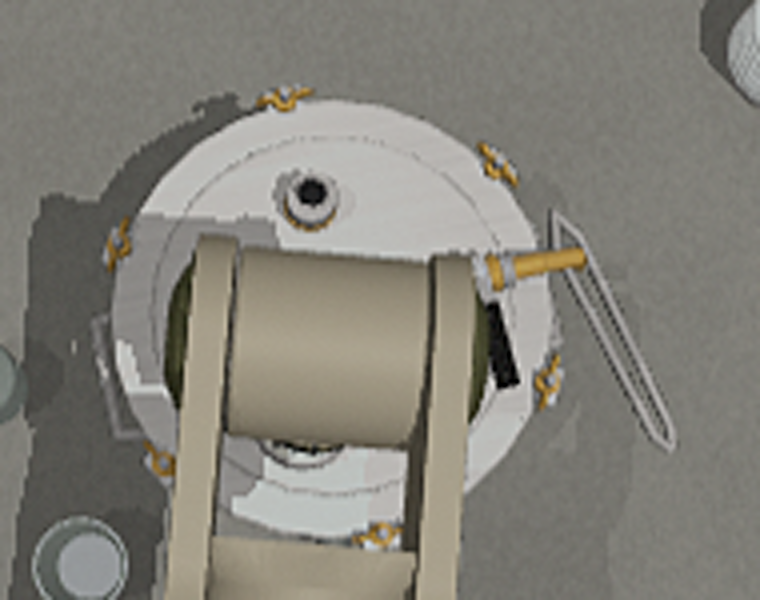

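The side picture shows the shut fingertips above the gauge, ending at about crop row 385 (pixel (349,136)). I'll check this against the predicted tip height.

Run:
```python
from h import *
S=pickle.load(open("cap0.pkl","rb"))["side"]
for z in(329,321,308,265):
    p=S["mtx"]@(S["R"]@np.array([488.5,80.3,z])+S["t"]);p=p[:2]/p[2];print(z,p,((p-[260,40])*4).round())
```

```text
329 [348.64288386 131.17608397] [355. 365.]
321 [348.56856337 134.4613791 ] [354. 378.]
308 [348.44938676 139.72951323] [354. 399.]
265 [348.06869803 156.55764214] [352. 466.]
```

```bash
python3 -m jog '[[[0.008,-0.001,0,0,0,0],[0.01,0,0,0,0,0],[0.01,0,0,0,0,0],[0.005,0,0,0,0,0],[0,0,0,0,0,0],[0,0,0,0,0,0],[0,0,0,0,0,0],[0,0,0,0,0,0],[0,0,0,0,0,0],[0,0,0,0,0,0],[0,0,0,0,0,0],[0,0,0,0,0,0]]]'
python3 -m jog '[[[0,0,0,0,0,0],[0,0,0,0,0,0],[0,0,0,0,0,0],[0,0,0,0,0,0],[0,0,0,0,0,0],[0,0,0,0,0,0],[0,0,0,0,0,0],[0,0,0,0,0,0],[0,0,0,0,0,0],[0,0,0,0,0,0],[0,0,0,0,0,0],[0,0,0,0,0,0]]]'
```

```text
time_s: 4.7
eef_pos: [488.2, 81.2, 296.3]
ee_rot: [-0.078, -0.703, -0.078, 0.703]
force: [0.1, -0.3, 0.6]
grip_width: -0.001
time_s: 6.2
eef_pos: [488.2, 81.3, 296.3]
ee_rot: [0.078, 0.703, 0.078, -0.703]
force: [-0.6, -0.2, -0.2]
grip_width: 0.005
```

```bash
python3 -m jog '[[[-0.012,0,0,0,0,0],[-0.013,0.01,0,0,0,0],[0,0.025,-0.005,0,0,0],[0,0.025,-0.005,0,0,0],[0,0.02,-0.003,0,0,0],[0,0.01,0,0,0,0],[0.01,0,0,0,0,0],[0.01,0,0,0,0,0],[0.005,0,0,0,0,0],[0,0,0,0,0,0]]]'
python3 - <<'E'
from rig import ctrl,vision
import cv2
for n in("side","top"):
    c=vision.capture(n);im=c["image"][:,:,::-1].copy()
    x0,y0=(260,40) if n=="side" else(270,110)
    cv2.imwrite(f"pics/{n}2.png",cv2.resize(im[y0:y0+150,x0:x0+190],None,fx=4,fy=4,interpolation=cv2.INTER_CUBIC))
E
```

```text
time_s: 7.45
eef_pos: [520.4, -3.4, 295.9]
ee_rot: [-0.078, -0.703, -0.078, 0.703]
force: [0.3, 0.4, -0.1]
grip_width: 0.002
```

View pics/side2.png

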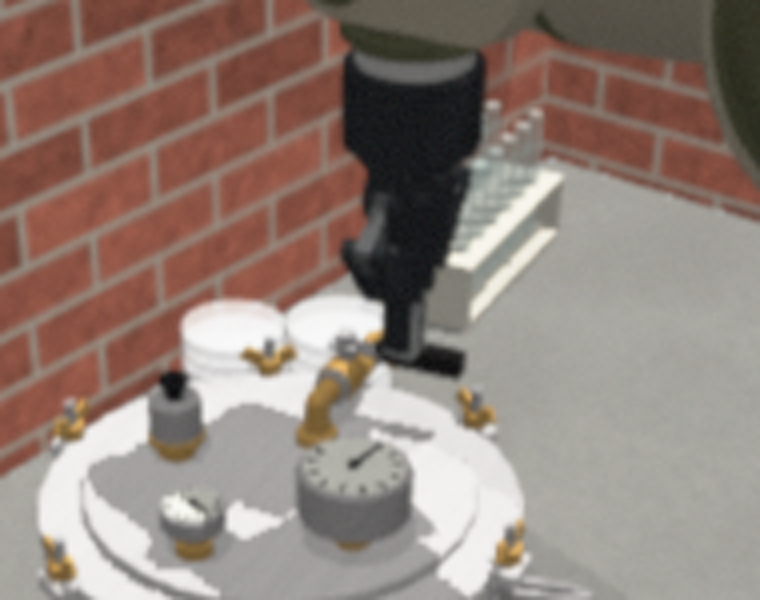

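View pics/top2.png

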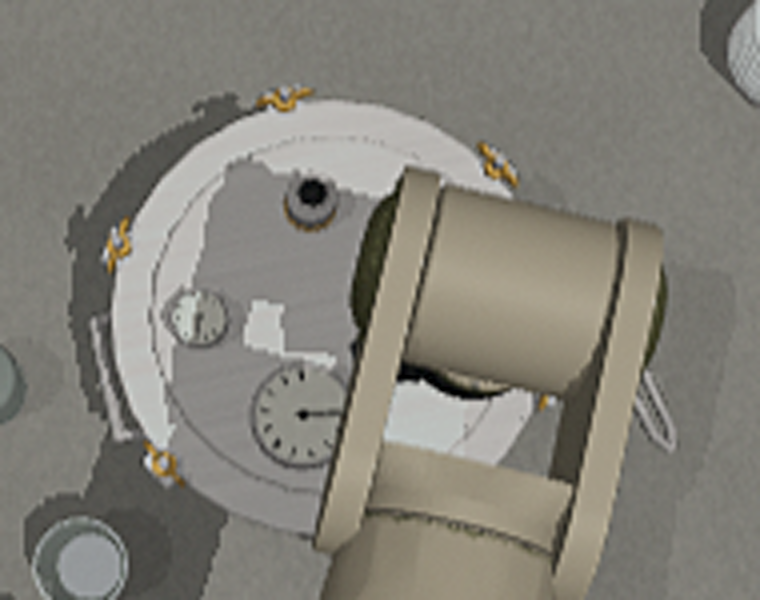

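```bash
python3 -m jog '[[[0.009,0,0,0,0,0],[0.01,0,0,0,0,0],[0.008,0,0,0,0,0],[0.004,0,0,0,0,0],[0,0.007,0,0,0,0],[0,0.007,0,0,0,0],[0,0.006,0,0,0,0],[0,0.006,0.001,0,0,0],[0,0.005,0,0,0,0]]]'
python3 - <<'E'
from rig import ctrl,vision
import cv2
for n in("side",):
    c=vision.capture(n);im=c["image"][:,:,::-1].copy()
    x0,y0=(260,40)
    cv2.imwrite(f"pics/{n}3.png",cv2.resize(im[y0:y0+150,x0:x0+190],None,fx=4,fy=4,interpolation=cv2.INTER_CUBIC))
E
```

```text
time_s: 8.68
eef_pos: [526.4, -34.5, 265.4]
ee_rot: [0.077, 0.703, 0.078, -0.703]
force: [0.0, 2.8, -0.6]
grip_width: -0.002
```

View pics/side3.png

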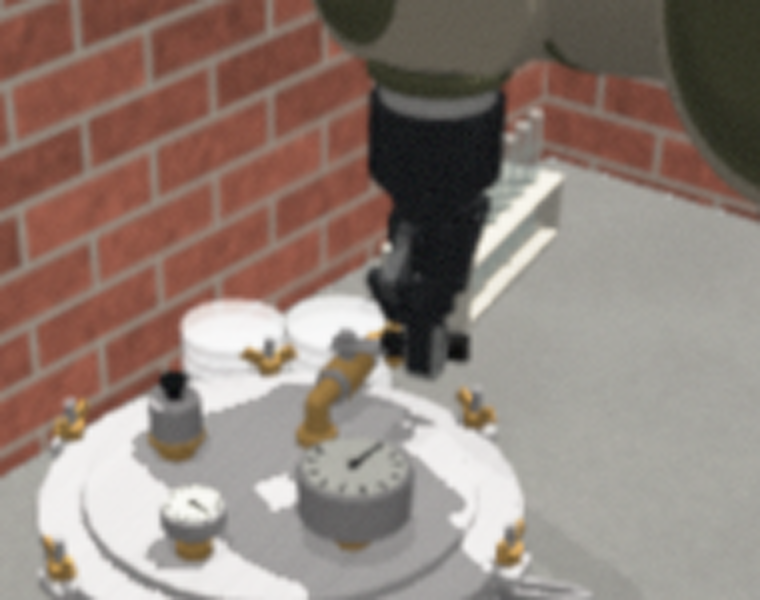

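The finger is behind the sleeve at crop (428,365), and the 2.8 N force confirms contact. I'll follow the arc.

```bash
python3 -m jog '[[[0,0.006,-0.001,0,0,0],[0,0.006,-0.002,0,0,0],[0,0.006,-0.003,0,0,0],[0,0.006,-0.004,0,0,0],[0,0.006,-0.004,0,0,0],[0,0.004,-0.005,0,0,0],[0,0.004,-0.006,0,0,0],[0,0.003,-0.006,0,0,0],[0,0.002,-0.0055,0,0,0]]]'
python3 - <<'E'
from rig import ctrl,vision
import cv2
for n in("side","top"):
    c=vision.capture(n);im=c["image"][:,:,::-1].copy()
    x0,y0=(260,40) if n=="side" else (270,110)
    cv2.imwrite(f"pics/{n}4.png",cv2.resize(im[y0:y0+150,x0:x0+190],None,fx=4,fy=4,interpolation=cv2.INTER_CUBIC))
E
```

```text
time_s: 9.85
eef_pos: [571.7, -68.4, 265.1]
ee_rot: [-0.078, -0.703, -0.078, 0.703]
force: [-3.2, 0.2, -0.3]
grip_width: -0.001
```

View pics/side4.png

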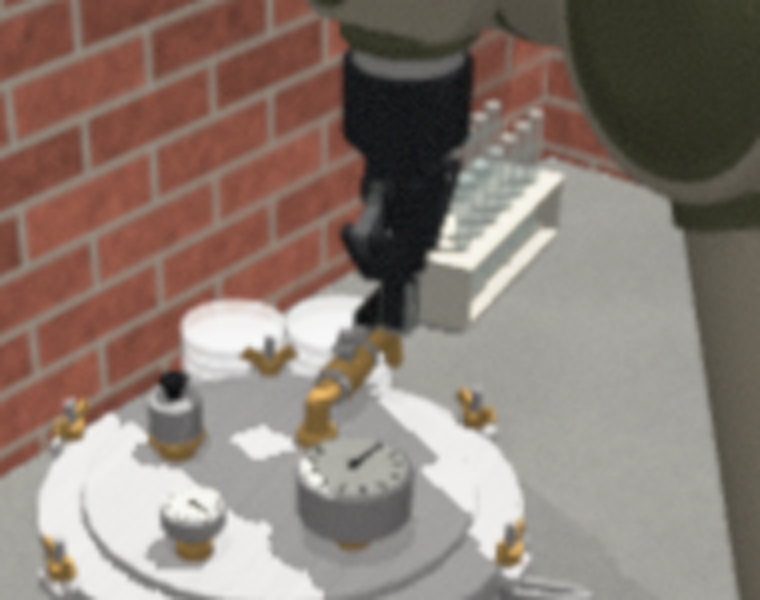

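```bash
python3 -m jog '[[[0,0,-0.0015,0,0,0],[0,0,0,0,0,0]]]'; python3 -m jog '[[[0,0,-0.0015,0,0,0],[0,0,0,0,0,0]]]'
```

```text
time_s: 10.2
eef_pos: [571.9, -68.4, 265.1]
ee_rot: [-0.078, -0.702, -0.077, 0.704]
force: [-8.8, -1.5, 1.2]
grip_width: 0.003
time_s: 10.45
eef_pos: [572.1, -68.4, 265.1]
ee_rot: [-0.078, -0.7, -0.077, 0.705]
force: [-17.8, -3.5, 4.2]
grip_width: 0.001
```

Force climbs without motion, so the lever is at its stop. I'll back off, lift and clear.

```bash
python3 -m jog '[[[0,0,0.005,0,0,0],[0,0,0.01,0,0,0],[0,0,0.015,0,0,0],[-0.015,0,0.005,0,0,0],[-0.03,0,0,0,0,0],[-0.03,0,0,0,0,0],[-0.015,0.02,0.02,0,0,0],[0,0.03,0.03,0,0,0],[0,0.03,0.03,0,0,0],[0,0.03,0.03,0,0,0],[0,0.03,0.03,0,0,0],[0,0.02,0.02,0,0,0]]]'
python3 -m jog '[[[0,0.03,0.02,0,0,0],[0,0.03,0.02,0,0,0],[0,0.03,0.01,0,0,0],[0,0.015,0,0,0,0],[0,0,0,0,0,0],[0,0,0,0,0,0]]]'
python3 - <<'E'
from rig import ctrl,vision
import cv2
for n in("side","top"):
    c=vision.capture(n);im=c["image"][:,:,::-1].copy()
    x0,y0=(230,100) if n=="side" else (250,110)
    cv2.imwrite(f"pics/{n}5.png",cv2.resize(im[y0:y0+150,x0:x0+190],None,fx=4,fy=4,interpolation=cv2.INTER_CUBIC))
E
```

```text
time_s: 11.95
eef_pos: [418.0, -267.7, 356.6]
ee_rot: [0.078, 0.703, 0.077, -0.702]
force: [0.3, 0.1, 0.8]
grip_width: -0.003
time_s: 12.7
eef_pos: [393.1, -379.1, 356.0]
ee_rot: [0.078, 0.703, 0.077, -0.703]
force: [-0.5, 0.1, -0.4]
grip_width: -0.004
```

View pics/top5.png

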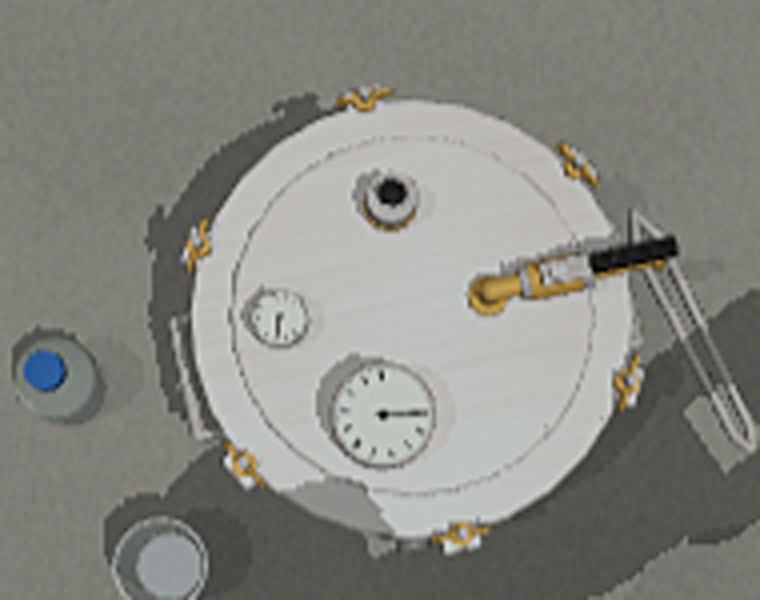

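View pics/side5.png

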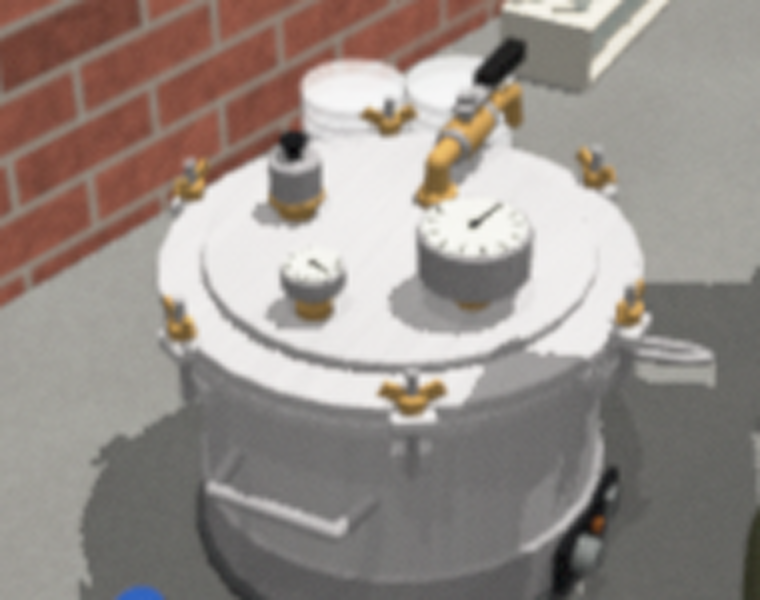

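The lever (top crop (592,264) to (677,245)) lies in line with the pipe. The weight, bottle, beaker and tongs look unmoved, so I'm handing the job in.

```bash
python3 -c "
from rig import workorder,ctrl
print(workorder.finish_job());print(ctrl.sense()['time_s'])"
```

```text
the job is handed in; nothing more can be done
None
the job is handed in; nothing more can be done
```

I pointed out the pressure gauge, pushed the vent lever fully open and handed the job in about 13 s into the 45 s. No verdict was reported.

- **Gauge:** I held the shut fingertips about 23 mm above the middle of the glass for about 2 s. The tool stood within about 1 mm of the middle as I had measured it. There was no sign of contact on the force reading.
- **Lever:** I pushed the sleeve with the shut fingers, without pinching, round to its stop. At the stop the force rose to about 18 N with hardly any further movement. I then backed off, lifted and moved the hand clear to the robot's right.
- **Last checks:** In both final pictures the lever lies in line with its pipe. The force reading is back to about zero. The valve weight and the tongs look unmoved, and the bottle and beaker show no shift in the top view. I judged this by eye and did not measure the positions again. No check failed or disagreed.

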